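Close and pin the hinged wax-mould frame and keep it squeezed shut

TASK

Get the hinged mould frame ready for wax injection: swing its open half fully shut, take the flat steel key out of its wooden block, turn it to match the slot in the frame's two overlapping ears and push it through both until its collar sits on the upper ear. Then pinch the two grooved pads on the outsides of the closed halves so that the halves are squeezed together, and finish while still holding that squeeze, with the key left in place. Do not shift the small black block, the jar or the white box lying about.

Things in the scene. Friction and masses are not known exactly. Their poses are not given: they have to be found in the camera images.
- frame: Hinged mould frame, fixed on the bench: dark steel base plate 165 x 66 x 8 mm, origin under its centre, z up. Its x runs along the seam from the ears (-60 mm) to the hinge (+60 mm). The swinging half closes from the -y side against the fixed half on the +y side, meeting in the plane y = 0. Hinge post top 58 mm above the bench.
- fixed_half: Fixed grey metal half with rubber lining, on the frame's +y side; same origin and axes as the frame. It reaches x = -40 to +45 mm, y = 0 to 23 mm (26 mm at its grooved pad, which is 30 x 30 mm, centred at x = 0, z = 34 mm), z = 10 to 52 mm. The swinging half is its mirror image.
- frame_hinge (a point): The vertical hinge axis of the swinging half, 31 mm above the bench.
- swing_half (a joint): Opening angle of the swinging half about the vertical hinge, rad: 0 = fully shut against a stop, growing to 1.25 as it swings away to the frame's -y side (counter-clockwise from above). Friction about 0.15 N m: it stays where it is left. It can be pushed shut by its outer face.
- swing_pad (a point): Centre of the grooved pad on the swinging half's outer face: 60 mm from the hinge along the half, 26 mm out from its seam face, 34 mm above the bench. Moves with the half: its x axis points along the half to the hinge, its -y out of the outer face. Beyond the pad the half goes on 40 mm, then its ear to 78 mm, away from the hinge (from this point).
- pads (a point): Point in the seam mid-way between the two pads when shut, 34 mm above the bench; axes as the frame. Across both pads the shut frame measures 52 mm along the frame's y.
- slot (a point): Centre of the slot through the two ears, at the top of the upper ear, 38 mm above the bench; axes as the frame; fixed. Slot 17 mm (x) by 9 mm (y). Ears 36 mm (x) by 46 mm (y), 10 mm thick: the lower, on the fixed half, z = 16 to 26 mm; the upper, on the swinging half, z = 28 to 38 mm. Their slots line up when the frame is shut.
- key_block: Wooden block 64 x 44 x 30 mm fixed on the bench with a slot in which the key stands; origin under its centre on the bench, x along its long side and along the slot.
- key_grip (a point): Grip of the flat steel key, which stands upright in the block, z up. The grip is a tab 22 mm (x) by 12 mm (y, pinch across it); it reaches 17 mm above and 21 mm below this point. Below it: a collar 24 x 16 x 7 mm (underside 28 mm below this point) and a blade 14 mm (x) by 6 mm (y), its end 54 mm below. Half a turn about z makes no difference. About 60 g.
- key_collar (a point): Middle of the underside of the key's collar, on the key's axis; axes as the key. It rests on the block's top at the start, and on the upper ear when the key is home.
- bench_block_b: Bystander: small dark steel block 36 x 36 x 18 mm, origin under its centre.
- jar_cap_black: Bystander: small jar with a black cap, 41 mm across, 34 mm high, origin under its centre.
- lid_white_box: Bystander: small white box 34 x 42 x 20 mm, origin under its centre.
Mind the look-alikes: they are no part of the job. There is more than one size of the part that bears key_grip; the job needs the larger.

How it is judged (in metres and radians):
On the way, in this order (a step that is already met when the one before it is completed fails the run):
1. the swinging half is shut, the key still out of the frame (value of joint swing_half below 0.03 rad and horizontal distance between key_collar and slot above 0.03 m), for 0.2 s.
2. the key is pushed home through both ears (value of joint swing_half below 0.03 rad and horizontal distance between key_collar and slot below 0.005 m and z of key_collar in the frame of slot below 0.004 m), for 0.2 s.
At the end, for the whole second after the job is handed in: Ends holding: fingers pinch the two pads (grasp point within 30 mm of their middle), each half pushed with over 5 N, hinge shut within 0.015 rad; key upright (0.15 rad) through both ears, within 5 mm of the slot's centre, collar at most 4 mm above the upper ear (value of joint swing_half below 0.015 rad and horizontal distance between key_collar and slot below 0.005 m and z of key_collar in the frame of slot below 0.004 m and angle between key_collar's own z axis and vertical below 0.15 rad and contact force between the fingers and swing_half above 5 N and contact force between the fingers and fixed_half above 5 N and distance between the grasp point and pads below 0.03 m); the arm keeps its last pose, push and grip.
It fails at once if a bystander is shifted by more than 20 mm (distance of any of bench_block_b, jar_cap_black, lid_white_box from where it was at the start of the episode above 0.02 m).
It also fails if it takes over 51 s, if anything falls off the work surface, if the arm or the gripper's body presses on something with over 40 N, if the wrist force passes 120 N, or if a joint passes its speed limit or range.

ROBOT

A 6-joint arm with a two-finger parallel gripper is mounted at the origin on a cart in front of the work surface, level with it; the furniture and walls round the work are solid. World frame = base frame: x ahead of the robot, y to its left, z up, the work surface at z = 0. Lengths are in m, angles in degrees, forces in N, time in s.
With the tool pointing down it reaches from about 0.4 to 0.825 m from the base axis. Payload 7 kg.
Tool frame: the origin (TCP) lies on the centre line of the jaws, within the pads' length; the fingertips stand 22 mm ahead of it and the grasp point (between the pads) lies 3 mm ahead of it; z points along the fingers, y is the line along which they close (so a half turn about z gives the same grasp; the last joint's range is limited). The gripper opens to 88 mm and grips with 3 to 60 N. Pads are 19 mm wide; open, the fingers measure 130 mm over their backs; the gripper's body (78 mm by 193 mm) begins 47 mm behind the grasp point.
Start: joints at [79.647, 20.546, 0.682, 0, -70.136, -16.507], TCP at [0.305, 0.602, 0.249] pointing down, gripper open.
Joint ranges: [-176.03, 176.03], [-82.01, 121.73], [-58.28, 71.71], [-173.87, 95.51], [-174.79, -0.11], [-173.66, 173.66]. Speed limits (degrees/s): [136.94, 136.94, 172.46, 180, 180, 180].

INTERFACE

Orientations are given as [roll, pitch, yaw] about the fixed x, y, z axes, in that order (R = Rz(yaw) Ry(pitch) Rx(roll)).
In Python, from plant import get_state, cams, r gives the robot as it stands.
- The arm moves only by the tool apply_moves, never from a script. Its argument "targets" is a list of rows, each an object with "dp": the shift along the world's x, y, z in m, a list of three; "yaw": the turn about the world's z in degrees. In form: [{"dp": [x, y, z], "yaw": yaw}, ...]. A call has 1 to 20 rows; each row is the pose to reach, as a shift and turn from the pose commanded when the call began; what a row does not reach only later rows make up. A row lasts 1/12 s, in which the tool goes at most 41.7 mm and 7.16 degrees, less where a joint would pass 70% of its speed; a pose out of reach is approached as far as the arm can. A call with a gripper value outside its range is refused whole. "grip" is the gripper command: -1 is fully open, 1 is shut, values between are in proportion, set as the call begins (left out, the last holds). The fingers move at their own pace and stop on an object; "squeeze" is the grip in N (left out, the last holds). Time passes only in rows, so rows that repeat a pose let the fingers close. It gives the time, the measured TCP pose, the force, the opening and the grip force at its end, in the units of the state.
- get_state(): the state, without advancing time (a new reading comes with each control period).
- cams.capture(name): name is "scene" or "top" or "wrist"; returns a dict with "image" (420x560x3 uint8, red, green, blue), "range_z" (420x560 float32, m along the optical axis (not along the pixel's ray), 0 where there is no reading), "fx", "fy", "cx", "cy" (pixels), "R" (3x3) and "t" (3): a world point X has camera coordinates R X + t; the wrist camera has in their place "T_tool_cam" (4x4, takes a point from camera to tool coordinates, whose origin is the TCP and whose axes are the flange's). Camera axes: x right, y down, z forward; pixel columns grow to the right and rows downward; lengths in m; the calibration is good to about 2 mm. A picture is of the moment at which its call begins: read the wrist's pose just before it.
- r.close_job(): hands the job in; it is judged then, once.
The state is a dict: "time_s": time; "joints": joint angles; "qd": joint speeds; "joint_torque": joint torques, N m; "tcp_pos": TCP position; "eef_rot": TCP orientation; "contact_force": force on the tool from outside, world axes, zero at the start; "moment": the same for the moment, N m; "gripper_width": finger opening in m; "gripper_force": force on a finger pad.
Only numpy, scipy, OpenCV 4.12 (cv2) and the standard library are available. Lean on these libraries where they do the work, as an engineer would, in place of code of your own. Each camera call takes 0.05 s, during which the arm holds its last target. There are 200 camera calls.

## Working session

There is one attempt and no reset: what is moved stays moved. The work goes in short steps, Python scripts to look and compute and a tool call to move; the robot and the scene stay as the last step left them, time stands still between calls to the robot, and variables do not carry over. Pictures are saved under pics/ and viewed, at most 10 in all, crops included, and the job is handed in when it is done.

Besides the shell and the picture viewer there is one more tool, called after "Request:" as name([rows], argument=value, ...), one row to a line, values as JSON. apply_moves: Moves the arm, as the interface text tells. Its arguments: {"type":"object","properties":{"targets":{"type":"array","items":{"type":"object","properties":{"dp":{"type":"array","items":{"type":"number"}},"yaw":{"type":"number"}}}},"grip":{"type":"number"},"squeeze":{"type":"number"}},"required":["targets"]}

```bash
mkdir -p pics; ls; python3 - <<'E'
from plant import get_state,cams,r
import cv2,numpy as np
print(get_state())
for n in ["scene","top"]:
    c=cams.capture(n); cv2.imwrite(f"pics/{n}0.png",c["image"][:,:,::-1]); np.savez(f"{n}0.npz",**c)
    print(n,c["fx"],c["cx"],c["cy"],c["R"],c["t"], (-c["R"].T@c["t"]))
E
```

```text
pics
{'time_s': 0.0, 'joints': array([ 7.96468482e+01,  2.05909730e+01,  6.32149062e-01, -1.90910301e-02,
       -7.01379314e+01, -1.65073836e+01]), 'qd': array([-0.09946267, -0.02094858, -0.02779758,  0.05164152,  0.05041549,
        0.02641031]), 'joint_torque': array([ 6.50367638e-04, -5.82714164e+01,  2.93042511e+01,  6.99714705e+00,
        6.67290558e-03, -1.60158006e-04]), 'tcp_pos': array([0.30479115, 0.60173296, 0.24761879]), 'eef_rot': array([ 1.79902133e+02, -1.02874393e-02, -2.68670280e+01]), 'contact_force': array([-0.66825054, -0.31333332, -0.22760563]), 'moment': array([-0.01468954,  0.03193922,  0.00910922]), 'gripper_force': 0.0, 'gripper_width': 0.08763118017629616}
scene 530.0610292500468 281.8608647125162 209.2926806941427 [[ 0.61888739 -0.78543724  0.00817001]
 [-0.38146538 -0.30963651 -0.87098186]
 [ 0.68663132  0.53592311 -0.49124725]] [-0.40311869  0.232673    0.93339736] [-0.3026581  -0.74480959  0.66447633]
top 511.49089181802066 282.9688539237551 206.89197579724478 [[ 0.02171441 -0.9997576  -0.00363808]
 [-0.98791617 -0.02089837 -0.15357375]
 [ 0.15346049  0.00692888 -0.98813049]] [-0.09393901  0.56222567  1.49294158] [ 0.32836411 -0.09251105  1.56122244]
```

View pics/top0.png

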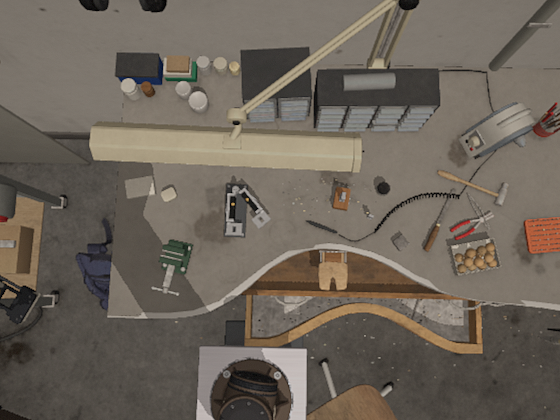

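View pics/scene0.png

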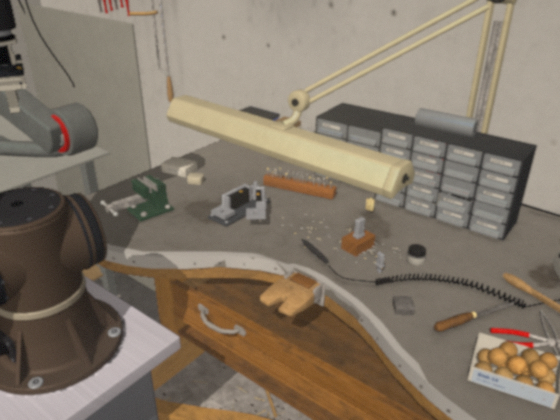

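The top view shows the frame at about (240,208) with its half open to the right, the key block at (341,197), the small look-alike at (368,211), the jar at (383,187), the black block at (400,241) and the white box at (168,194). The lamp shade covers rows 125–170.

```bash
cat > h.py <<'E'
import numpy as np,cv2
def world(c,R=None,t=None):
    z=c["range_z"].astype(float); v,u=np.mgrid[:z.shape[0],:z.shape[1]]
    P=np.stack([(u-c["cx"])/c["fx"]*z,(v-c["cy"])/c["fy"]*z,z],-1)
    R=c["R"] if R is None else R; t=c["t"] if t is None else t
    W=(P-t)@R; W[z==0]=np.nan
    return W
E
python3 - <<'E'
from h import *
c=dict(np.load("top0.npz"));W=world(c);I=c["image"]
cr=I[165:260,215:425]; a=cv2.resize(cr,None,fx=3.8,fy=3.8,interpolation=cv2.INTER_CUBIC)
cv2.imwrite("pics/topcrop.png",a[:,:,::-1])
for n,(u,v) in dict(lamp1=(120,145),lamp2=(230,150),lamp3=(350,155),bench=(300,190),jar=(383,187),blk=(400,241),wb=(168,194),key=(343,186),kb=(341,205),small=(366,208),post=(252,187)).items(): print(n,W[v,u].round(3))
# heights grid over frame
np.set_printoptions(linewidth=250)
print((W[180:240:2,218:274:2,2]*1000).round(0))
print((W[176:216:2,328:376:2,2]*1000).round(0))
s=dict(np.load("scene0.npz"));cv2.imwrite("pics/sccrop.png",cv2.resize(s["image"][170:290,200:400],None,fx=4,fy=4,interpolation=cv2.INTER_CUBIC)[:,:,::-1])
E
```

```text
lamp1 [0.709 0.377 0.176]
lamp2 [0.702 0.069 0.173]
lamp3 [ 0.693 -0.266  0.177]
bench [ 0.624 -0.133  0.004]
jar [ 0.633 -0.384  0.034]
blk [ 0.471 -0.436  0.023]
wb [0.601 0.272 0.018]
key [ 0.639 -0.266  0.007]
kb [ 0.575 -0.257  0.034]
small [ 0.572 -0.337  0.003]
post [ 0.632  0.016 -0.002]
[[  0.  -1.  -1.  -1.  -2.  -2.  -1.   4.   1.  -0.   3.   2.   2.   1.   7.  -1.   6.  -3.   1.  -4.  -2.  -4.   5.  -0.   2.   6.  -1.  -1.]
 [ -0.   3.   1.  -6.   3.   1.  -2.  -3.   2.   2.  -7.  -5.  -5.   0.  -2.   4.  -2.   2.  -2.  -4.   4.   5.  -3.   1.  -2.  -5.  -1.   7.]
 [ -0.   2.  -4.  -3.  12.   3.  13.   7.  10.   5.  16.  11.   5.   6.   7.   2.  -2.   2.  -1.  -2.  -2.   8.  -3.  -4.  -2.   1.   5.  -0.]
 [ -0.  -3.   2.   1.  10.  14.  14.  12.  63.  47.  17.  13.  14.   7.   6.  -3.   2.   2.  -4.  -1. -11.   4.   4. -10.   4.  -4.   1.  -5.]
 [  6.  -3.   2.  -0.  14.   8.   5.  50.  58.  59.  43.   7.  55.  57.   9.  -2.   3.   2.  -6.   1.  -4.   4.  -2.   3.   6.  -4.  -4.  -1.]
 [  2.  -6.   4.   5.   3.  10.   8.  50.  45.  55.  40.  55.  56.  51.  56.   1.   0.  
[... 4768 characters left out ...]
.  3.]
 [-5.  2. -1. 33. 28. 26. 28. 30. 36. 32.  3. -4. -0. -0. -3. -0. -0.  6.  2.  4. -1. -1.  7.  2.]
 [-1.  5.  6. nan 29. 29. 34. 27. 31. 31.  4. -1. -2.  1. -4. -1. -2. -2. -4. -5. -1.  7.  6.  7.]
 [ 7. -2. 18. 24. 30. 29. 34. 33. 29. 26.  1.  1. -1.  5.  0. -1. -4.  3. -1.  1. -0. -3.  0. -1.]
 [ 2.  3.  4.  8. 13. 17. 25. 26. 33. 34.  0. -5.  6.  0.  1. -4.  7.  1.  0.  3. -4. -4. -1.  1.]
 [ 2. -7.  2. -2. -3.  4.  4.  0.  3.  1. -3. -0.  2.  1.  0.  4.  0. -2.  2. -4. -1. -4. -3.  3.]
 [ 2.  9. -0. -1.  3.  7.  2.  2.  4.  6.  2.  6. -1.  3.  4. -0. -2. -5.  6.  2.  2. -5.  0.  3.]
 [-2. -4. 10. -2.  1.  0.  5. -0.  5. -5.  6.  1.  0. -2. -1.  5.  1. -3. -0. -4. 49. 52.  9. -1.]]
```

View pics/topcrop.png

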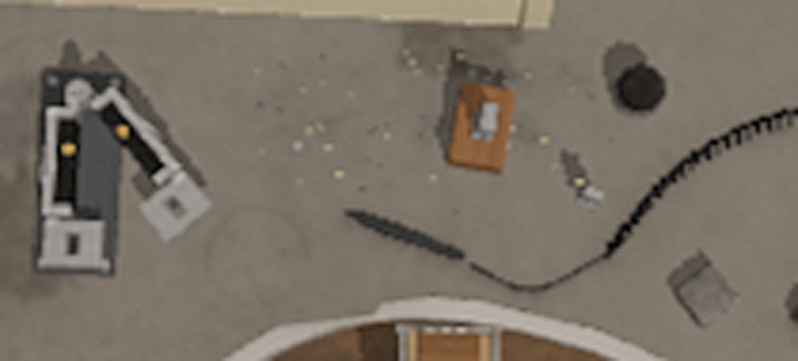

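View pics/sccrop.png

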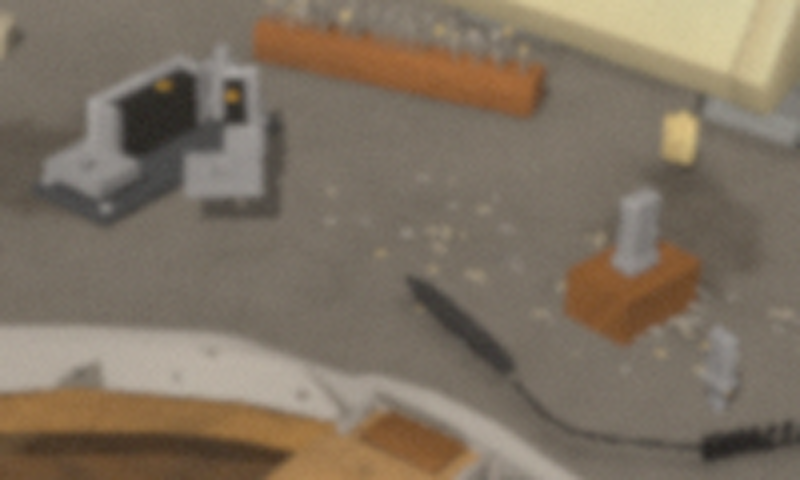

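Top crop: the frame is on the left with its ears toward the robot and the half swung open. The large key stands in the block at about (487,120), and the small look-alike stands alone at about (590,190). The scene crop agrees. Next I'll get rough poses.

```bash
python3 - <<'E'
from h import *
c=dict(np.load("top0.npz"));W=world(c);I=c["image"]
def mk(u0,v0,u1,v1,lo,hi):
    m=np.zeros(W.shape[:2],bool); s=W[v0:v1,u0:u1,2]; m[v0:v1,u0:u1]=(s>lo)&(s<hi); return m
def rect(m,n):
    m=cv2.morphologyEx(m.astype(np.uint8),cv2.MORPH_OPEN,np.ones((2,2)))
    k,l,st,ce=cv2.connectedComponentsWithStats(m)
    for i in np.argsort(-st[1:,4])[:3]+1:
        p=W[l==i]; r_=cv2.minAreaRect((p[:,:2]*1000).astype(np.float32)); print(n,st[i,4],np.array(r_[0]).round(1),np.array(r_[1]).round(1),round(r_[2],1),"z",np.median(p[:,2]).round(4))
rect(mk(215,180,276,240,.041,.07),"halves")
rect(mk(215,180,276,240,.017,.041),"ears")
rect(mk(320,176,356,216,.018,.042),"block")
rect(mk(320,176,356,216,.06,.1),"key")
rect(mk(370,175,396,200,.02,.05),"jar")
rect(mk(385,225,415,255,.01,.05),"blk")
rect(mk(155,180,182,205,.01,.05),"wb")
L=W[115:180,80:370]; m=(L[...,2]>.1)&(L[...,2]<.3); print("lamp",np.nanmin(L[m],0),np.nanmax(L[m],0))
s=dict(np.load("scene0.npz"));S=world(s); m=(S[...,2]>.1)&(S[...,2]<.3)&(S[...,0]>.55)&(S[...,0]<.8)&(abs(S[...,1])<.4)
print("lamp scene",np.percentile(S[m],[0.5,5,50,95],axis=0).round(3))
from plant import cams,get_state
w=cams.capture("wrist");print(w["T_tool_cam"].round(3),w["fx"])
E
```

```text
halves 267 [573.6  73.4] [ 25.9 112.7] 82.5 z nan
halves 223 [581.9  12.5] [84.1 28.5] 41.5 z 0.05
halves 4 [521.9 -30.3] [3.6 3.2] 4.0 z 0.0419
ears 184 [498.8  63.9] [45.5 39.9] 89.2 z 0.0251
ears 28 [516.5  -5.1] [19.8 16.9] 70.6 z 0.0389
ears 13 [541.6 -22.4] [13.5  6.5] 2.9 z 0.0398
block 269 [ 596.9 -261.8] [48.1 62.6] 80.3 z nan
key 34 [ 600.4 -262.9] [15.7 24.9] 78.7 z 0.0721
jar 138 [ 629.3 -390.2] [33.3 46.2] 1.5 z 0.0335
blk 150 [ 466.8 -442.4] [38.  41.8] 36.7 z 0.0184
wb 153 [598.  271.5] [31.4 34.9] 33.3 z nan
lamp [ 0.65594165 -0.3262497   0.10004231] [0.83058536 0.46597214 0.26803473]
lamp scene [[ 0.657 -0.299  0.109]
 [ 0.662 -0.296  0.116]
 [ 0.685 -0.011  0.157]
 [ 0.764  0.341  0.223]]
[[ 0.001 -0.955 -0.297  0.083]
 [ 1.     0.001 -0.     0.   ]
 [ 0.    -0.297  0.955 -0.136]
 [ 0.     0.     0.     1.   ]] 322.6380405903299
```

Request:
apply_moves([
  {"dp":[0.02,-0.04,0],"yaw":-7},
  {"dp":[0.04,-0.08,0],"yaw":-14},
  {"dp":[0.05,-0.12,0],"yaw":-21},
  {"dp":[0.07,-0.16,0],"yaw":-28},
  {"dp":[0.085,-0.195,0],"yaw":-35},
  {"dp":[0.1,-0.23,0],"yaw":-42},
  {"dp":[0.115,-0.265,0],"yaw":-49},
  {"dp":[0.13,-0.3,0],"yaw":-56},
  {"dp":[0.145,-0.335,0],"yaw":-63},
  {"dp":[0.16,-0.37,0],"yaw":-70},
  {"dp":[0.175,-0.405,0],"yaw":-77},
  {"dp":[0.19,-0.44,0],"yaw":-84},
  {"dp":[0.205,-0.475,0],"yaw":-91},
  {"dp":[0.22,-0.51,0],"yaw":-98},
  {"dp":[0.235,-0.54,0],"yaw":-105},
  {"dp":[0.245,-0.572,0],"yaw":-112},
  {"dp":[0.245,-0.572,0],"yaw":-119},
  {"dp":[0.245,-0.572,0],"yaw":-126},
  {"dp":[0.245,-0.572,-0.01],"yaw":-133},
  {"dp":[0.245,-0.572,-0.02],"yaw":-140},
])

```text
time_s: 1.82
tcp_pos: [0.5502, 0.0297, 0.2286]
eef_rot: [180.0, 0.1, -167.3]
contact_force: [0.5, 0.1, 0.0]
gripper_width: 0.0876
gripper_force: 0.0
```

Request:
apply_moves([
  {"dp":[0,0,0],"yaw":-7},
  {"dp":[0,0,0],"yaw":-14},
  {"dp":[0,0,0],"yaw":-20.6},
  {"dp":[0,0,0],"yaw":-20.6},
])

```text
time_s: 2.15
tcp_pos: [0.5498, 0.0301, 0.2283]
eef_rot: [-180.0, -0.0, 172.2]
contact_force: [1.2, -0.6, -0.4]
gripper_width: 0.0876
gripper_force: 0.0
```

```bash
cat >> h.py <<'E'
from scipy.spatial.transform import Rotation as Ro
def wrist(name):
    from plant import get_state,cams
    s=get_state(); w=cams.capture("wrist")
    T=np.eye(4);T[:3,:3]=Ro.from_euler("xyz",s["eef_rot"],degrees=True).as_matrix();T[:3,3]=s["tcp_pos"]
    M=np.linalg.inv(T@w["T_tool_cam"]); w["R"]=M[:3,:3];w["t"]=M[:3,3]
    cv2.imwrite(f"pics/{name}.png",w["image"][:,:,::-1]); np.savez(name+".npz",**w)
    print(s["time_s"],s["tcp_pos"].round(4),s["eef_rot"].round(2)); return w
def ray(c,u,v,z):
    d=c["R"].T@np.array([(u-c["cx"])/c["fx"],(v-c["cy"])/c["fy"],1]); o=-c["R"].T@c["t"]
    return o+d*(z-o[2])/d[2]
E
python3 - <<'E'
from h import *
w=wrist("w1")
E
```

```text
2.15 [0.5498 0.0301 0.2283] [-1.7999e+02 -3.0000e-02  1.7223e+02]
```

View pics/w1.png

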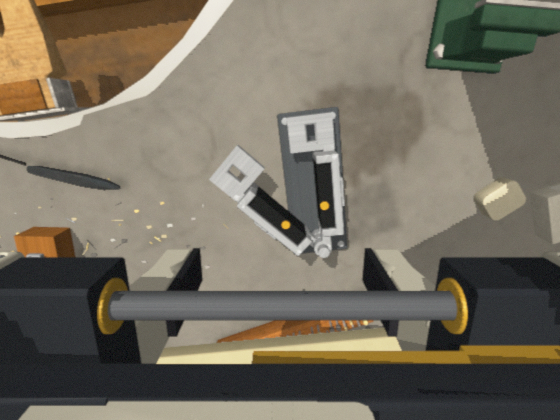

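The wrist view shows the whole frame: fixed-ear slot at about (311,131), hinge post top at (322,250), swung-ear slot at (237,173).

```bash
python3 - <<'E'
from h import *
c=dict(np.load("w1.npz"));I=c["image"];g=cv2.cvtColor(I,cv2.COLOR_RGB2GRAY)
def blob(u0,v0,u1,v1,th,z):
    m=(g[v0:v1,u0:u1]<th).astype(np.uint8);k,l,st,ce=cv2.connectedComponentsWithStats(m)
    for i in range(1,k):
        x,y,ww,hh,a=st[i]
        if a>15 and x>0 and y>0 and x+ww<u1-u0 and y+hh<v1-v0:
            u,v=ce[i]+[u0,v0]; pts=np.array([ray(c,*(p[::-1]+[u0,v0]),z)[:2] for p in np.argwhere(l==i)])*1000
            print(a,u.round(1),v.round(1),ray(c,u,v,z).round(4),cv2.minAreaRect(pts.astype(np.float32)))
for th in(70,90,110): blob(297,115,328,150,th,.026)
for th in(70,90,110): blob(222,155,252,190,th,.038)
m=cv2.HoughCircles(cv2.resize(g[235:265,305:340],None,fx=6,fy=6,interpolation=3),cv2.HOUGH_GRADIENT,1,60,param1=80,param2=12,minRadius=20,maxRadius=70)
print(m)
for q in (m[0][:2] if m is not None else []): print(ray(c,305+q[0]/6,235+q[1]/6,.058))
cv2.imwrite("pics/w1c.png",cv2.resize(I[95:260,200:360],None,fx=3.6,fy=3.6,interpolation=cv2.INTER_CUBIC)[:,:,::-1])
# orange screw blobs
h=cv2.cvtColor(I,cv2.COLOR_RGB2HSV)
E
```

```text
63 309.8 130.7 [0.4978 0.0653 0.026 ] ((499.2117004394531, 65.52442169189453), (13.486381530761719, 6.074508190155029), 0.0888921320438385)
95 309.8 131.1 [0.4982 0.0652 0.026 ] ((499.3006896972656, 65.5333023071289), (15.044755935668945, 7.445141792297363), 0.05422757565975189)
125 310.1 132.1 [0.4992 0.0654 0.026 ] ((499.29437255859375, 65.46992492675781), (15.616477966308594, 7.995051860809326), 0.036884989589452744)
23 240.5 176.3 [ 0.5327 -0.0113  0.038 ] ((532.64111328125, -11.515731811523438), (3.6007707118988037, 6.004191875457764), 36.56773376464844)
[[[104.5  69.5  62.8]
  [ 27.5  57.5  49.9]
  [134.5 139.5  63.9]
  [152.5  31.5  51.6]
  [201.5  69.5  64.9]
  [ 20.5 121.5  51.5]
  [ 92.5   9.5  62.8]
  [ 73.5 170.5  51.8]]]
[0.61314403 0.06307661 0.058     ]
[0.60912779 0.05017361 0.058     ]
```

View pics/w1c.png

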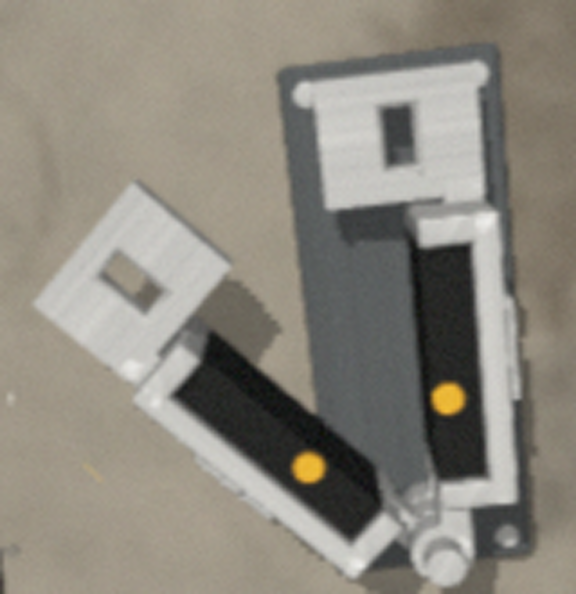

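```bash
python3 - <<'E'
from h import *
c=dict(np.load("w1.npz"))
f=lambda u,v,z: ray(c,200+u/3.6,95+v/3.6,z)[:2]*1000
S=f(400,135,26);H=f(447,563,58);U=f(132,280,38)
ang=lambda d:np.degrees(np.arctan2(d[1],d[0]))
print("slot",S,"hinge",H,np.linalg.norm(H-S),ang(H-S),"U",U,np.linalg.norm(H-U),ang(H-U))
A,B,C=f(280,72,8),f(497,45,8),f(533,553,8)
print(A,B,C,np.linalg.norm(B-A),np.linalg.norm(C-B),ang(C-B),ang(B-A)-90,"ctr",(A+C)/2)
D,E=f(497,240,52),f(518,500,52);print(D,E,ang(E-D))
d=ang(H-S)
E
```

```text
slot [-1673.2559234 -1948.1739903] hinge [-27235.48055525  -4515.371717  ] 25690.81221559972 -174.2650512486258 U [-6114.33668697  6337.47274032] 23746.30394650294 -152.80418269322738
[320.83977852 157.16982573] [  298.99790382 -1214.57074354] [-3203.90811899 -1181.7050024 ] 1371.9144495466728 3503.0601995365605 179.46244261395142 -180.91222897356602 ctr [-1441.53417023  -512.26758833]
[-8971.86462146 -7756.18782044] [-21529.31073527  -7716.52857356] 179.81904760810727
```

```bash
python3 - <<'E'
from h import *
c=dict(np.load("w1.npz"))
f=lambda u,v,z: ray(c,200+u/3.6,95+v/3.6,z/1000)[:2]*1000
S=f(400,135,26);H=f(447,563,58);U=f(132,280,38)
ang=lambda d:np.degrees(np.arctan2(d[1],d[0]))
print("slot",S,"hinge",H,np.linalg.norm(H-S),ang(H-S),"U",U,np.linalg.norm(H-U),ang(H-U))
A,B,C=f(280,72,8),f(497,45,8),f(533,553,8)
print(A,B,C,np.linalg.norm(B-A),np.linalg.norm(C-B),ang(C-B),ang(B-A)-90,"ctr",(A+C)/2)
D,E=f(497,240,52),f(518,500,52);print(D,E,ang(E-D))
E
```

```text
slot [499.74963036  66.37770036] hinge [618.79913263  64.34931175] 119.0667810595669 -0.9761222011673081 U [528.57009062 -14.5240845 ] 119.84278308628359 41.15821496520958
[478.45713763  34.65232757] [479.47712563  98.71088178] [643.05841817  97.17609313] 64.06667419998672 163.58849240257538 -0.537557386048598 -0.9122289735659876 ctr [560.7577779   65.91421035]
[528.58813551  87.31191873] [604.60222063  87.0718491 ] -0.18095239189271967
```

Request:
apply_moves([
  {"dp":[-0.007,-0.039,0],"yaw":3.5},
  {"dp":[-0.014,-0.078,0],"yaw":7},
  {"dp":[-0.02,-0.115,0],"yaw":7},
  {"dp":[-0.02,-0.115,-0.04],"yaw":7},
  {"dp":[-0.02,-0.115,-0.08],"yaw":7},
  {"dp":[-0.02,-0.115,-0.12],"yaw":7},
  {"dp":[-0.02,-0.115,-0.155],"yaw":7},
  {"dp":[-0.02,-0.115,-0.175],"yaw":7},
  {"dp":[-0.02,-0.115,-0.184],"yaw":7},
  {"dp":[-0.02,-0.115,-0.184],"yaw":7},
], grip=1, squeeze=20)

```text
time_s: 3.03
tcp_pos: [0.5287, -0.0851, 0.0426]
eef_rot: [-180.0, -0.2, 179.7]
contact_force: [0.1, -0.2, -0.4]
gripper_width: 0.0267
gripper_force: 0.0
```

Request:
apply_moves([
  {"dp":[0,0,0],"yaw":0},
  {"dp":[0,0,0],"yaw":0},
  {"dp":[0,0.01,0],"yaw":0},
  {"dp":[0,0.02,0],"yaw":0},
  {"dp":[0,0.03,0],"yaw":0},
  {"dp":[0,0.04,0],"yaw":0},
  {"dp":[0,0.05,0],"yaw":0},
  {"dp":[0,0.06,0],"yaw":0},
  {"dp":[0,0.07,0],"yaw":0},
  {"dp":[0,0.078,0],"yaw":0},
  {"dp":[0,0.084,0],"yaw":0},
  {"dp":[0,0.09,0],"yaw":0},
  {"dp":[0,0.095,0],"yaw":0},
  {"dp":[0,0.098,0],"yaw":0},
])

```text
time_s: 4.2
tcp_pos: [0.5298, 0.0137, 0.0444]
eef_rot: [-180.0, -0.0, 179.5]
contact_force: [-1.5, -3.2, 0.4]
gripper_width: 0.0005
gripper_force: 1.2
```

Request:
apply_moves([
  {"dp":[0,0.003,0],"yaw":0},
  {"dp":[0,0.005,0],"yaw":0},
  {"dp":[0,0.007,0],"yaw":0},
  {"dp":[0,0.008,0],"yaw":0},
])

```text
time_s: 4.53
tcp_pos: [0.5301, 0.0213, 0.0446]
eef_rot: [180.0, 0.0, 179.5]
contact_force: [-1.5, -2.2, 0.7]
gripper_width: 0.0003
gripper_force: 1.0
```

Request:
apply_moves([
  {"dp":[0,0.0015,0],"yaw":0},
  {"dp":[0,0.003,0],"yaw":0},
  {"dp":[0,0.004,0],"yaw":0},
])

```text
time_s: 4.78
tcp_pos: [0.5299, 0.0252, 0.0445]
eef_rot: [-180.0, -0.0, 179.5]
contact_force: [-2.6, -2.0, 0.1]
gripper_width: 0.0006
gripper_force: 1.2
```

Request:
apply_moves([
  {"dp":[0,0.001,0],"yaw":0},
  {"dp":[0,0.002,0],"yaw":0},
  {"dp":[0,0.003,0],"yaw":0},
])

```text
time_s: 5.03
tcp_pos: [0.5297, 0.0259, 0.0446]
eef_rot: [-179.8, -0.1, 179.5]
contact_force: [3.8, -23.3, 0.2]
gripper_width: 0.0004
gripper_force: 11.7
```

Request:
apply_moves([
  {"dp":[0,0,0],"yaw":0},
  {"dp":[0,-0.02,0.005],"yaw":0},
  {"dp":[0,-0.05,0.035],"yaw":0},
  {"dp":[0,-0.08,0.065],"yaw":-1},
  {"dp":[0.002,-0.11,0.095],"yaw":-2},
  {"dp":[0.004,-0.14,0.12],"yaw":-3},
  {"dp":[0.008,-0.175,0.14],"yaw":-5},
  {"dp":[0.012,-0.21,0.155],"yaw":-7},
  {"dp":[0.016,-0.25,0.155],"yaw":-9},
  {"dp":[0.02,-0.28,0.155],"yaw":-10},
  {"dp":[0.02,-0.29,0.155],"yaw":-10},
  {"dp":[0.02,-0.29,0.155],"yaw":-10},
], grip=-1)

```text
time_s: 6.03
tcp_pos: [0.5505, -0.2642, 0.1994]
eef_rot: [-180.0, 0.1, 169.4]
contact_force: [1.4, 1.3, -0.6]
gripper_width: 0.0748
gripper_force: 0.0
```

```bash
python3 - <<'E'
from h import *
w=wrist("w2")
E
```

```text
6.0333 [ 0.5505 -0.2642  0.1994] [-1.8000e+02  6.0000e-02  1.6937e+02]
```

View pics/w2.png

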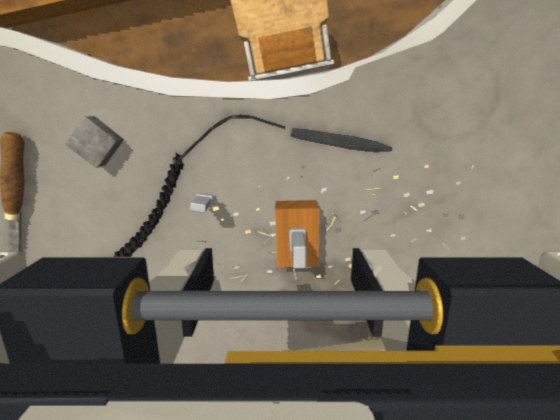

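The block's top spans columns 275–320, rows 203–268. The key's grey tab is at about (299,250), and the small look-alike at (202,203) is clear of it.

```bash
python3 - <<'E'
from h import *
c=dict(np.load("w2.npz"));I=c["image"];h=cv2.cvtColor(I,cv2.COLOR_RGB2HSV)
def rect(m,z,n):
    k,l,st,ce=cv2.connectedComponentsWithStats(m.astype(np.uint8));i=1+np.argmax(st[1:,4])
    p=np.argwhere(l==i); P=np.array([ray(c,b,a,z)[:2] for a,b in p])*1000
    print(n,len(p),st[i],cv2.minAreaRect(P.astype(np.float32)),P.mean(0))
M=np.zeros(h.shape[:2],bool);M[195:275,265:330]=1
rect(cv2.morphologyEx((M&(h[...,1]>120)&(h[...,2]>120)&(h[...,0]<20)).astype(np.uint8),cv2.MORPH_CLOSE,np.ones((3,3))),.030,"block")
K=np.zeros_like(M);K[222:275,284:312]=1
for t in(150,170,190):rect(K&(h[...,1]<50)&(h[...,2]>t),.075,"key>%d"%t)
W=world(c);rect(K&(W[...,2]>.066)&(W[...,2]<.09),.075,"key depth")
m=K&(W[...,2]>.066)&(W[...,2]<.09);print(np.median(W[m],0), m.sum())
print(W[225:275:3,298].round(3))
E
```

```text
block 2155 [ 275  200   44   67 2155] ((596.8988037109375, -258.15673828125), (43.438961029052734, 71.64867401123047), 81.3326187133789) [ 591.54053909 -257.53066496]
key>150 269 [293 245  13  23 269] ((599.654541015625, -258.4781188964844), (10.730374336242676, 21.553468704223633), 80.00213623046875) [ 599.78928256 -258.91418732]
key>170 243 [293 246  12  22 243] ((600.0411376953125, -258.9847412109375), (9.866658210754395, 20.597618103027344), 80.00183868408203) [ 600.18501811 -258.71524237]
key>190 191 [294 247  10  20 191] ((600.009033203125, -258.9963684082031), (8.055986404418945, 18.649097442626953), 80.05551147460938) [ 599.83089212 -258.95288111]
key depth 354 [292 242  14  27 354] ((598.6865844726562, -258.7362365722656), (11.660664558410645, 25.34383773803711), 79.95030212402344) [ 598.92135646 -258.88160119]
[ 0.59895069 -0.2588867   0.07486875] 354
[[ 0.587 -0.255  0.03 ]
 [ 0.59  -0.256  0.032]
 [ 0.591 -0.256  0.037]
 [ 0.59  -0.256  0.046]
 [ 0.591 -0.257  0.053]
 [ 0.59  -0.257  0.06 ]
 [ 0.59  -0.257  0.067]
 [ 0.59  -0.258  0.074]
 [ 0.593 -0.258  0.075]
 [ 0.595 -0.259  0.076]
 [ 0.598 -0.259  0.075]
 [ 0.601 -0.26   0.075]
 [ 0.604 -0.26   0.075]
 [ 0.607 -0.261  0.075]
 [ 0.61  -0.261  0.074]
 [ 0.653 -0.265  0.001]
 [ 0.658 -0.266 -0.   ]]
```

```bash
python3 - <<'E'
from h import *
for n in("top0","scene0","w2","w1"):
    W=world(dict(np.load(n+".npz")))
    for y in (-.3,-.25,-.2,-.15,-.1,0,.05):
        m=(abs(W[...,1]-y)<.02)&(W[...,0]>.62)&(W[...,0]<.8)&(W[...,2]>.085)&(W[...,2]<.35)
        if m.sum()>5:
            P=W[m]; print(n,y,m.sum(),"xmin",np.percentile(P[:,0],[1,5]).round(3),"z there",P[P[:,0]<np.percentile(P[:,0],10),2].mean().round(3),"zmin",np.percentile(P[:,2],2).round(3))
E
```

```text
top0 -0.3 241 xmin [0.657 0.661] z there 0.141 zmin 0.136
top0 -0.25 555 xmin [0.66  0.663] z there 0.141 zmin 0.136
top0 -0.2 554 xmin [0.661 0.664] z there 0.14 zmin 0.135
top0 -0.15 548 xmin [0.661 0.665] z there 0.14 zmin 0.135
top0 -0.1 546 xmin [0.663 0.667] z there 0.14 zmin 0.136
top0 0 602 xmin [0.667 0.67 ] z there 0.141 zmin 0.134
top0 0.05 814 xmin [0.668 0.673] z there 0.144 zmin 0.138
scene0 -0.3 730 xmin [0.656 0.658] z there 0.127 zmin 0.113
scene0 -0.25 659 xmin [0.657 0.659] z there 0.129 zmin 0.112
scene0 -0.2 598 xmin [0.659 0.66 ] z there 0.128 zmin 0.112
scene0 -0.15 570 xmin [0.66  0.662] z there 0.129 zmin 0.112
scene0 -0.1 527 xmin [0.661 0.663] z there 0.128 zmin 0.112
scene0 0 572 xmin [0.663 0.665] z there 0.127 zmin 0.113
scene0 0.05 898 xmin [0.665 0.668] z there 0.128 zmin 0.115
w2 -0.3 8 xmin [0.662 0.662] z there 0.116 zmin 0.113
w2 -0.25 226 xmin [0.662 0.663] z there 0.124 zmin 0.114
w2 -0.2 212 xmin [0.661 0.661] z there 0.131 zmin 0.114
w1 -0.1 302 xmin [0.664 0.664] z there 0.133 zmin 0.115
w1 0 668 xmin [0.666 0.666] z there 0.133 zmin 0.114
w1 0.05 823 xmin [0.667 0.668] z there 0.133 zmin 0.115
```

Request:
apply_moves([
  {"dp":[0.02,0.003,0],"yaw":0.6},
  {"dp":[0.04,0.0036,0],"yaw":0.6},
  {"dp":[0.047,0.0036,-0.01],"yaw":0.6},
  {"dp":[0.047,0.0036,-0.035],"yaw":0.6},
  {"dp":[0.047,0.0036,-0.06],"yaw":0.6},
  {"dp":[0.047,0.0036,-0.085],"yaw":0.6},
  {"dp":[0.047,0.0036,-0.105],"yaw":0.6},
  {"dp":[0.047,0.0036,-0.12],"yaw":0.6},
  {"dp":[0.047,0.0036,-0.13],"yaw":0.6},
  {"dp":[0.047,0.0036,-0.137],"yaw":0.6},
  {"dp":[0.047,0.0036,-0.137],"yaw":0.6},
])

```text
time_s: 7.0
tcp_pos: [0.5964, -0.2574, 0.0612]
eef_rot: [180.0, -0.1, 170.2]
contact_force: [-0.1, -1.0, -0.1]
gripper_width: 0.0877
gripper_force: 0.0
```

Request:
apply_moves([
  {"dp":[0,-0.0005,0.001],"yaw":0},
  {"dp":[0,-0.0005,0.001],"yaw":0},
  {"dp":[0,-0.0005,0.001],"yaw":0},
  {"dp":[0,-0.0005,0.001],"yaw":0},
  {"dp":[0,-0.0005,0.001],"yaw":0},
  {"dp":[0,-0.0005,0.001],"yaw":0},
  {"dp":[0,-0.0005,0.001],"yaw":0},
  {"dp":[0,-0.0005,0.001],"yaw":0},
  {"dp":[0,-0.0005,0.001],"yaw":0},
  {"dp":[0,-0.0005,0.001],"yaw":0},
  {"dp":[0,-0.0005,0.001],"yaw":0},
  {"dp":[0,-0.0005,0.001],"yaw":0},
], grip=1, squeeze=30)

```text
time_s: 8.0
tcp_pos: [0.597, -0.2587, 0.0635]
eef_rot: [180.0, -0.0, 170.1]
contact_force: [-0.9, -0.2, 0.4]
gripper_width: 0.0134
gripper_force: 0.2
```

Request:
apply_moves([
  {"dp":[0,0,0],"yaw":0},
  {"dp":[0,0,0],"yaw":0},
  {"dp":[0,0,0],"yaw":0},
  {"dp":[0,0,0.005],"yaw":0},
  {"dp":[0,0,0.012],"yaw":0},
  {"dp":[0,0,0.022],"yaw":0},
  {"dp":[0,0,0.032],"yaw":0},
  {"dp":[0,0,0.042],"yaw":0},
  {"dp":[0,0,0.052],"yaw":0},
])

```text
time_s: 8.75
tcp_pos: [0.5972, -0.2588, 0.1173]
eef_rot: [-180.0, 0.1, 170.1]
contact_force: [-0.1, 0.4, 0.6]
gripper_width: 0.0123
gripper_force: 30.0
```

Request:
apply_moves([
  {"dp":[-0.01,0.015,0.012],"yaw":0},
  {"dp":[-0.03,0.04,0.024],"yaw":1},
  {"dp":[-0.045,0.075,0.024],"yaw":2},
  {"dp":[-0.06,0.11,0.024],"yaw":3},
  {"dp":[-0.075,0.145,0.024],"yaw":4},
  {"dp":[-0.085,0.18,0.024],"yaw":5},
  {"dp":[-0.095,0.215,0.024],"yaw":6},
  {"dp":[-0.1,0.25,0.024],"yaw":7},
  {"dp":[-0.1,0.28,0.024],"yaw":8},
  {"dp":[-0.1,0.305,0.024],"yaw":9},
  {"dp":[-0.1,0.318,0.024],"yaw":9.1},
  {"dp":[-0.1,0.325,0.024],"yaw":9.1},
  {"dp":[-0.1,0.325,0.024],"yaw":9.1},
  {"dp":[-0.1,0.325,0.024],"yaw":9.1},
])

```text
time_s: 9.92
tcp_pos: [0.4969, 0.0658, 0.1397]
eef_rot: [-180.0, -0.0, 179.2]
contact_force: [0.5, -0.5, -1.7]
gripper_width: 0.0118
gripper_force: 30.0
```

```bash
python3 - <<'E'
from h import *
w=wrist("w3")
cv2.imwrite("pics/w3c.png",cv2.resize(w["image"][150:300,200:360],None,fx=4,fy=4,interpolation=cv2.INTER_CUBIC)[:,:,::-1])
E
```

```text
9.9167 [0.4969 0.0658 0.1397] [-1.8000e+02 -1.0000e-02  1.7924e+02]
```

View pics/w3c.png

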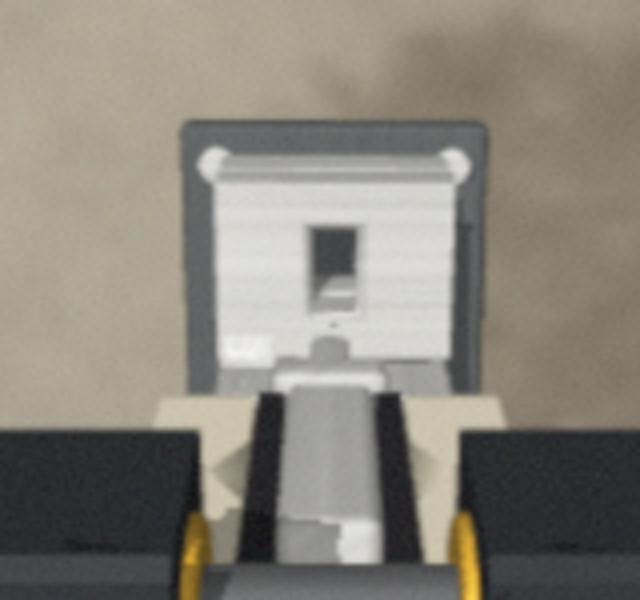

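The slot in the shut upper ear is at crop (309–360, 225–313). The held key's blade end is at about (330,340) and its collar spans 275–384. The frame is shut and the blade is parallel to the slot.

```bash
python3 - <<'E'
from h import *
c=dict(np.load("w3.npz"))
f=lambda u,v,z: (ray(c,200+u/4,150+v/4,z/1000)[:2]*1000).round(1)
print("slot",[f(u,v,38) for u,v in((309,269),(360,269),(334.5,226),(334.5,313),(334.5,269.5))])
print("ear",f(216,183,38),f(454,183,38))
print("blade end",f(311,340,80),f(349,340,80),f(330,335,80)); print("collar",f(275,385,106),f(384,385,106))
print("tab top",f(279,520,151),f(383,520,151))
print("post check tcp ray",f(334,269,38))
E
```

```text
slot [array([499.6,  61.3]), array([499.7,  71.2]), array([490.9,  66.4]), array([508.8,  66.2]), array([499.8,  66.3])]
ear [482.   43.8] [482.6  89.3]
blade end [497.4  62.2] [497.5  68.4] [496.6  65.4]
collar [493.7  57.5] [493.9  73.1]
tab top [489.6  59.8] [489.8  71.1]
post check tcp ray [499.6  66.2]
```

```bash
python3 - <<'E'
from h import *
c=dict(np.load("w3.npz"));W=world(c)*1000
np.set_printoptions(suppress=True)
for v in range(226,292,2): print(v,W[v,277:289,:].mean(0).round(1) if 0 else np.median(W[v,278:288],0).round(1), c["image"][v,282])
E
```

```text
226 [508.5  65.3  33.7] [159 159 154]
228 [509.   65.3  37. ] [207 207 203]
230 [510.2  65.3  38.2] [207 207 200]
232 [511.9  65.2  38.3] [210 211 205]
234 [496.2  65.4  81.4] [161 161 158]
236 [493.8  65.4  90.6] [154 154 151]
238 [494.   65.4  93.2] [157 155 154]
240 [488.7  65.4 108.9] [153 154 148]
242 [488.8  65.4 111.5] [174 175 170]
244 [489.3  65.4 113.1] [222 222 217]
246 [489.7  65.4 114.8] [186 185 180]
248 [489.6  65.4 117.7] [158 159 155]
250 [489.8  65.4 119.7] [161 160 156]
252 [489.7  65.4 122.5] [160 160 157]
254 [489.7  65.4 124.9] [164 163 160]
256 [489.7  65.4 127.2] [163 163 161]
258 [489.9  65.4 129.1] [162 159 159]
260 [489.7  65.4 131.7] [161 161 159]
262 [489.8  65.4 133.8] [163 163 160]
264 [489.8  65.3 135.7] [165 164 161]
266 [489.7  65.3 138.1] [164 162 159]
268 [489.9  65.3 139.5] [162 163 157]
270 [489.8  65.3 141.8] [165 163 158]
272 [489.7  65.3 143.8] [165 164 162]
274 [489.7  65.3 145.7] [164 166 162]
276 [489.6  65.3 147.6] [165 164 160]
278 [489.8  65.3 149.1] [170 169 168]
280 [490.   65.3 150.5] [188 189 183]
282 [490.5  65.3 151.3] [140 141 138]
284 [491.7  65.3 150.9] [142 143 140]
286 [492.4  65.3 151.5] [147 146 143]
288 [493.5  65.3 151.3] [146 147 143]
290 [494.2  65.3 151.7] [130 132 128]
```

Request:
apply_moves([
  {"dp":[-0.001,0.001,-0.01],"yaw":0},
  {"dp":[-0.001,0.001,-0.025],"yaw":0},
  {"dp":[-0.001,0.001,-0.034],"yaw":0},
  {"dp":[-0.001,0.001,-0.038],"yaw":0},
  {"dp":[-0.001,0.001,-0.042],"yaw":0},
  {"dp":[-0.001,0.001,-0.046],"yaw":0},
  {"dp":[-0.001,0.001,-0.049],"yaw":0},
  {"dp":[-0.001,0.001,-0.049],"yaw":0},
])

```text
time_s: 10.63
tcp_pos: [0.4958, 0.0671, 0.0901]
eef_rot: [-180.0, -0.0, 179.2]
contact_force: [0.9, -0.4, -1.0]
gripper_width: 0.0117
gripper_force: 30.0
```

Request:
apply_moves([
  {"dp":[0,0,-0.003],"yaw":0},
  {"dp":[0,0,-0.006],"yaw":0},
  {"dp":[0,0,-0.009],"yaw":0},
  {"dp":[0,0,-0.012],"yaw":0},
  {"dp":[0,0,-0.015],"yaw":0},
  {"dp":[0,0,-0.017],"yaw":0},
  {"dp":[0,0,-0.0185],"yaw":0},
  {"dp":[0,0,-0.0195],"yaw":0},
  {"dp":[0,0,-0.0195],"yaw":0},
  {"dp":[0,0,-0.0195],"yaw":0},
])

```text
time_s: 11.47
tcp_pos: [0.4959, 0.0672, 0.0714]
eef_rot: [-180.0, -0.0, 179.2]
contact_force: [-3.1, 0.1, 4.7]
gripper_width: 0.0116
gripper_force: 30.0
```

Request:
apply_moves([
  {"dp":[0,0,0],"yaw":0},
  {"dp":[0,0,0],"yaw":0},
  {"dp":[0,0,0.001],"yaw":0},
  {"dp":[0,0,0.001],"yaw":0},
  {"dp":[0,0,0.001],"yaw":0},
  {"dp":[0,0,0.001],"yaw":0},
  {"dp":[0,0,0.001],"yaw":0},
  {"dp":[0,0,0.001],"yaw":0},
  {"dp":[0,0,0.001],"yaw":0},
  {"dp":[0,0,0.001],"yaw":0},
], grip=-1)

```text
time_s: 12.3
tcp_pos: [0.496, 0.0672, 0.0721]
eef_rot: [-180.0, 0.0, 179.2]
contact_force: [0.2, 0.2, 0.8]
gripper_width: 0.0731
gripper_force: 0.0
```

```bash
python3 - <<'E'
from h import *
w=wrist("w4");W=world(w)*1000;g=w["image"]
m=(W[...,2]>70)&(W[...,2]<88)&(W[...,0]>475)&(W[...,0]<530)&(abs(W[...,1]-66)<20)
print(m.sum(),np.nanpercentile(W[m],[2,50,98],axis=0).round(1))
cv2.imwrite("pics/w4c.png",cv2.resize(w["image"][180:330,180:380],None,fx=4,fy=4,interpolation=cv2.INTER_CUBIC)[:,:,::-1])
E
```

```text
12.3 [0.496  0.0672 0.0721] [-180.      0.    179.24]
638 [[488.2  60.6  70.6]
 [489.3  66.   81.4]
 [494.   71.8  83.9]]
```

View pics/w4c.png

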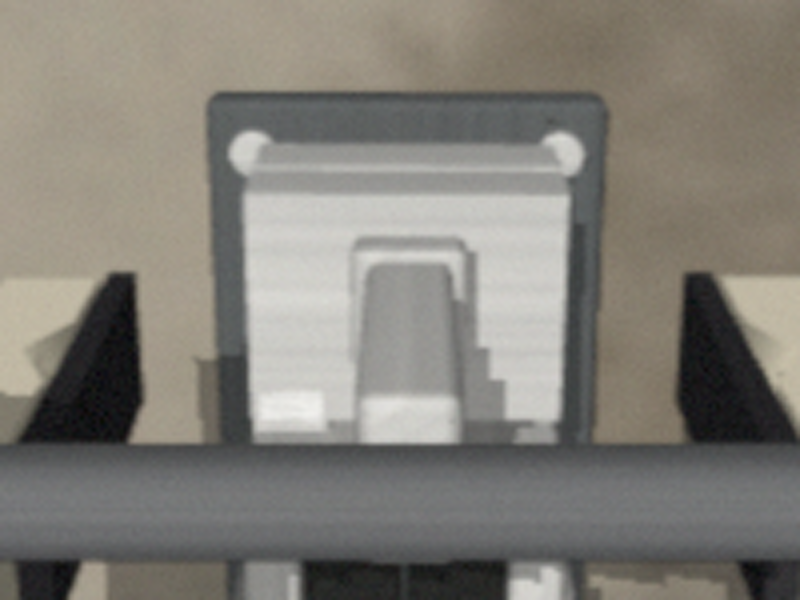

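The key stands home, with its collar flat on the upper ear at crop (350–475, 237) and its top at z ≈ 83 mm. The fingers are clear of it.

Request:
apply_moves([
  {"dp":[0,0,0],"yaw":0},
  {"dp":[0,0,0.002],"yaw":0},
  {"dp":[0.012,-0.001,0.002],"yaw":0},
  {"dp":[0.03,-0.0015,0.002],"yaw":0},
  {"dp":[0.048,-0.0015,0.002],"yaw":0},
  {"dp":[0.06,-0.0015,0.002],"yaw":0},
  {"dp":[0.067,-0.0015,0.002],"yaw":0},
  {"dp":[0.067,-0.0015,-0.008],"yaw":0},
  {"dp":[0.067,-0.0015,-0.018],"yaw":0},
  {"dp":[0.067,-0.0015,-0.0275],"yaw":0},
  {"dp":[0.067,-0.0015,-0.0275],"yaw":0},
])

```text
time_s: 13.27
tcp_pos: [0.5605, 0.065, 0.0418]
eef_rot: [-179.9, -0.2, 179.2]
contact_force: [0.3, -0.9, 0.0]
gripper_width: 0.0876
gripper_force: 0.0
```

Request:
apply_moves([
  {"dp":[0,0,0],"yaw":0},
  {"dp":[0,0,0],"yaw":0},
  {"dp":[0,0,0],"yaw":0},
  {"dp":[0,0,0],"yaw":0},
  {"dp":[0,0,0],"yaw":0},
  {"dp":[0,0,0],"yaw":0},
  {"dp":[0,0,0],"yaw":0},
  {"dp":[0,0,0],"yaw":0},
  {"dp":[0,0,0],"yaw":0},
  {"dp":[0,0,0],"yaw":0},
], grip=1, squeeze=30)

```text
time_s: 14.1
tcp_pos: [0.5631, 0.0656, 0.0449]
eef_rot: [-180.0, 0.0, 179.2]
contact_force: [-0.4, -2.6, 5.4]
gripper_width: 0.0516
gripper_force: 30.0
```

Request:
apply_moves([
  {"dp":[0,0,0],"yaw":0},
  {"dp":[0,0,0],"yaw":0},
  {"dp":[0,0,0],"yaw":0},
  {"dp":[0,0,0],"yaw":0},
])

```text
time_s: 14.43
tcp_pos: [0.5631, 0.0656, 0.0449]
eef_rot: [-180.0, 0.0, 179.2]
contact_force: [-1.7, -3.6, 5.4]
gripper_width: 0.0517
gripper_force: 30.0
```

```bash
python3 - <<'E'
from h import *
w=wrist("w5");W=world(w)*1000
m=(W[...,2]>70)&(W[...,2]<90)&(W[...,0]>475)&(W[...,0]<525)&(abs(W[...,1]-66)<20)
print(m.sum(),np.nanpercentile(W[m],[2,50,98],axis=0).round(1))
from plant import r,get_state
s=get_state();print(s["contact_force"],s["gripper_force"],s["gripper_width"])
if m.sum()>100 and s["gripper_force"]>20: print(r.close_job())
E
```

```text
14.4333 [0.5631 0.0656 0.0449] [-1.7999e+02  2.0000e-02  1.7924e+02]
2723 [[488.8  60.6  80.6]
 [498.6  66.2  82.9]
 [509.6  72.   84.3]]
[-1.26816114 -3.04973223  5.44615031] 29.994135797023773 0.05169368637786879
the job is handed in; nothing more can be done
None
```

The job is handed in at about 14.4 s: the frame is shut, the key is home in both ears, and the gripper is squeezing the two pads at 30 N; no verdict came back on hand-in.

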